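Lock the scanner arm and present the ball dish to the scanner

TASK

A science-kit dish is going out on loan. First turn the lock ring on top of the barcode scanner's stand clockwise to its locked mark, so that the scanner's arm cannot swing; then pick up the wooden dish by its handle, turn it level through a quarter turn with the loose steel ball staying in the middle, and hold its paper tag squarely in front of the middle of the scanner's window, about a hand's breadth (some 9 cm) away. Do not touch the ball, push the scanner out of its aim or disturb the other things on the table; finish while still holding the dish there, level and still.

Things in the scene. Friction and masses are not known exactly. Their poses are not given: they have to be found in the camera images.
- ring (a joint): knurled black lock ring on top of the scanner stand's column, captive, 50 mm across, 36 mm tall, round: grip it from above across any diameter, fingertips at most 32 mm below its top. In rad: 0 open, growing clockwise seen from above; at 1.25 it meets its stop and the pale line on it points along the dark mark on the cap in its middle: locked. Stays where left; takes 0.12 N m to turn
- ring_top (a point): centre of the lock ring's top face, on its vertical axis, 216 mm above the table. The column stands on a round base 140 mm across, 12 mm high. The scanner's swivel arm leaves the column just under the ring (tube with its top 169 mm above the table)
- stand: the scanner's stand, fixed to the table: round base, upright column 28 mm thick, lock ring on top; origin at the centre of the base's underside
- window (a point): centre of the scanner's flat window, 125 mm above the table, 180 mm from the column's axis. The scanner is a grey box 70 mm wide, 56 mm deep, from 79 to 171 mm above the table, on the end of the swivel arm. The point's x axis points level straight out of the window (away from the column), z up. The arm swings if pushed with some 5 N
- dish: turned wooden dish, 144 mm across, 27 mm high, about 0.15 kg, with one straight handle, and a paper tag on the far side of the rim from it. Origin: centre of its underside; z up; handle along -x, tag facing +x. Inside it is a shallow cone, 4 degrees at the middle, 10 beyond 38 mm: the ball stays in the middle if the dish is kept level and moved without jerks
- grip (a point): middle of the dish's handle, 105 mm from the dish's centre, 19 mm above the dish's underside. The handle is a level flat-sided bar 18 mm wide and 18 mm tall (10 to 28 mm above the underside), free from 75 to 155 mm from the dish's centre; axes as the dish's
- tag (a point): centre of the paper barcode tag, 36 x 15 mm, on the dish's rim, straight across from the handle, 74.5 mm from the dish's centre and 18 mm above the dish's underside; it faces along the dish's x axis.
- seat (a point): where the ball's centre is when the ball rests in the middle of the dish, 21.5 mm above the dish's underside.
- ball_center (a point): centre of the loose steel ball, 25 mm in diameter, 64 g, lying in the dish.
- tape: brown roll of tape lying flat, 90 mm across, 24 mm high; bystander; origin at the centre of its underside
- stapler: black desk stapler, 135 x 34 mm, 50 mm high, long axis its x; bystander; origin at the centre of its underside
- bowl: small empty white bowl, 90 mm across, 34 mm high, no handle; bystander; origin at the centre of its underside
- paperback: book lying flat, 110 x 175 x 24 mm; bystander; origin at the centre of its underside
- pencil_cup: dark metal cup of pencils, 80 mm across, cup 100 mm and pencils 165 mm high; bystander; origin at the centre of its underside
- jar: closed glass jar, 72 mm across, 95 mm high; bystander; origin at the centre of its underside
- stamp: rubber stamp with a wooden knob handle, 64 x 32 mm, 70 mm high; bystander; origin at the centre of its underside

How it is judged:
By the outcome, as a careful person would: the job done as asked, in the order asked, and still so for the second after the job is handed in, while the arm keeps its last pose, push and grip.
It also fails if it takes over 69 s, if anything falls off the work surface, if the arm or the gripper's body presses on something with over 40 N, if the wrist force passes 120 N, or if a joint passes its speed limit or range.

ROBOT

A 7-joint arm with a two-finger parallel gripper is mounted at the origin on the work surface. World frame = base frame: x ahead of the robot, y to its left, z up, the work surface at z = 0. Lengths are in m, angles in rad, forces in N, time in s.
With the tool pointing down it reaches from about 0.425 to 1.025 m from the base axis. Payload 9.4 kg.
Tool frame: the origin (TCP) lies between the finger pads, 19 mm behind the fingertips; this is the grasp point; z points along the fingers, y is the line along which they close (so a half turn about z gives the same grasp; the last joint's range is limited). The gripper opens to 85 mm and grips with 20 to 120 N. Pads are 22 mm wide; open, the fingers measure 114 mm over their backs; the gripper's body (76 mm by 85 mm) begins 54 mm behind the grasp point. The pads swing forward as they close: fully open they stand 13 mm farther back than shut.
Start: joints at [-1.215, 0.599, -0.003, 1.599, 0.002, 0.943, -0.08], TCP at [0.304, 0.658, 0.25] pointing down, gripper open.
Joint ranges: [-2.57, 2.57], [-0.35, 1.97], [-1.29, 1.29], [0.11, 2.56], [-1.05, 4.19], [0.11, 1.86], [-2.63, 2.63]. Speed limits (rad/s): [2.22, 2.22, 3.01, 3.01, 3.14, 3.14, 3.14].

INTERFACE

Orientations are given as [roll, pitch, yaw] about the fixed x, y, z axes, in that order (R = Rz(yaw) Ry(pitch) Rx(roll)).
In Python, from rig import readout, viewer, arm gives the robot as it stands. The module is installed in compiled form; this text tells all that it offers.
- The arm moves only by the tool drive_tool, never from a script. Its argument "rows" is a list that holds one entry, the list of rows, each a list of 5 numbers: the shift along the tool's x, y, z in m, then the turn about the tool's z in units of 6 degrees (1.0 is 6 degrees), then the closure, from 0 (fully open) to 1 (shut). In form: [[[tx, ty, tz, yaw, gripper], ...]]. A call has exactly 8 rows; each row shifts and turns the commanded pose from where the row before left it, along the tool's axes as they then stand; what a row does not reach is not made up. A row lasts 1/8 s, in which the tool goes at most 62.5 mm and 10.7 degrees, less where a joint would pass 70% of its speed; a pose out of reach is approached as far as the arm can. A call is refused whole if a number of a shift passes 0.0625 or a number of a turn 1, either way. A call with a gripper value outside its range is refused whole. The fingers move at their own pace and stop on an object; the grip force is fixed at half the most. Time passes only in rows, so rows that do not move let the fingers close, or fill a call up. It gives the time, the measured TCP pose, the force, the opening and the grip force at its end, in the units of the state.
- readout.sense(): the state, without advancing time (a new reading comes with each control period).
- viewer.capture(name): name is "scene" or "top" or "wrist"; returns a dict with "color" (384x512x3 uint8, red, green, blue), "vfov" (degrees; the focal length in pixels is half the picture's height over the tangent of half this angle, whatever the lens; pixels are square), "cx", "cy" (the principal point, pixels), "world_from_camera" (4x4, takes a point from camera to world coordinates); the wrist camera has in their place "hand_eye" (4x4, takes a point from camera to tool coordinates, whose origin is the TCP and whose axes are the flange's). Camera axes: x right, y down, z forward; pixel columns grow to the right and rows downward; lengths in m; the calibration is good to about 2 mm. A picture is of the moment at which its call begins: read the wrist's pose just before it. There is no depth.
- arm.finish_job(): hands the job in; it is judged then, once.
The state is a dict: "t": time; "joint_pos": joint angles; "joint_velocities": joint speeds; "tau": joint torques, N m; "ee_pos": TCP position; "orientation": TCP orientation; "wrist_force": force on the tool from outside, world axes, zero at the start; "ft_torque": the same for the moment, N m; "finger_gap": opening from 0.0 (shut) to 1.0 (fully open); "finger_force": force on a finger pad.
Only numpy, scipy, OpenCV 4.12 (cv2) and the standard library are available. Lean on these libraries where they do the work, as an engineer would, in place of code of your own. Each camera call takes 0.05 s, during which the arm holds its last target. There are 200 camera calls.

## Working session

There is one attempt and no reset: what is moved stays moved. The work goes in short steps, Python scripts to look and compute and a tool call to move; the robot and the scene stay as the last step left them, time stands still between calls to the robot, and variables do not carry over. Pictures are saved under pics/ and viewed, at most 10 in all, crops included, and the job is handed in when it is done.

Besides the shell and the picture viewer there is one more tool, called after "Emit:" as a command line: name --argument value ..., lists and objects as JSON in quotes. drive_tool: Moves the arm, as the interface text tells. Its arguments: {"type":"object","properties":{"rows":{"type":"array"}},"required":["rows"]}

```bash
mkdir -p pics
python3 - <<'E'
from rig import readout, viewer
import cv2,numpy as np,json,pickle
print(readout.sense())
for n in("scene","top"):
    d=viewer.capture(n);cv2.imwrite(f"pics/{n}0.png",cv2.resize(d["color"][:,:,::-1],(800,600),interpolation=cv2.INTER_CUBIC))
    pickle.dump(d,open(f"{n}0.pkl","wb"));print(n,d["vfov"],d["cx"],d["cy"],np.round(d["world_from_camera"],4).tolist())
E
```

```text
{'t': 0.0, 'joint_pos': array([-1.21471715,  0.60013325, -0.00254551,  1.60009851,  0.00181896,
        0.94288314, -0.07980232]), 'joint_velocities': array([ 1.15327364e-03, -1.52007505e-03, -1.26092441e-03, -6.92818642e-04,
        3.15613438e-05,  8.95950782e-05,  2.04422642e-03]), 'tau': array([ 2.82957881e-03, -7.76463461e+01,  1.56522162e+00, -2.57992887e+01,
        1.22482952e-02,  9.10336850e-03, -1.54696232e-05]), 'ee_pos': array([0.30389959, 0.6577698 , 0.24912223]), 'orientation': array([-3.14008012e+00,  1.53859815e-04,  2.70888276e+00]), 'wrist_force': array([-0.07026424,  0.29388303, -0.57128372]), 'ft_torque': array([-0.03172691, -0.04283318, -0.02371863]), 'finger_force': 0.0, 'finger_gap': 1.0022748513970423}
scene 51.33313014266475 249.5862035545935 187.59423462716404 [[-0.6638, 0.5411, -0.5164, 1.1078], [0.7479, 0.4898, -0.448, 0.5281], [0.0105, -0.6836, -0.7298, 0.8803], [0.0, 0.0, 0.0, 1.0]]
top 53.2380304950332 252.5772156531938 191.32199883412844 [[0.0123, -0.9763, 0.2162, 0.3649], [-0.9999, -0.011, 0.0072, 0.0459], [-0.0047, -0.2162, -0.9763, 1.056], [0.0, 0.0, 0.0, 1.0]]
```

View pics/top0.png

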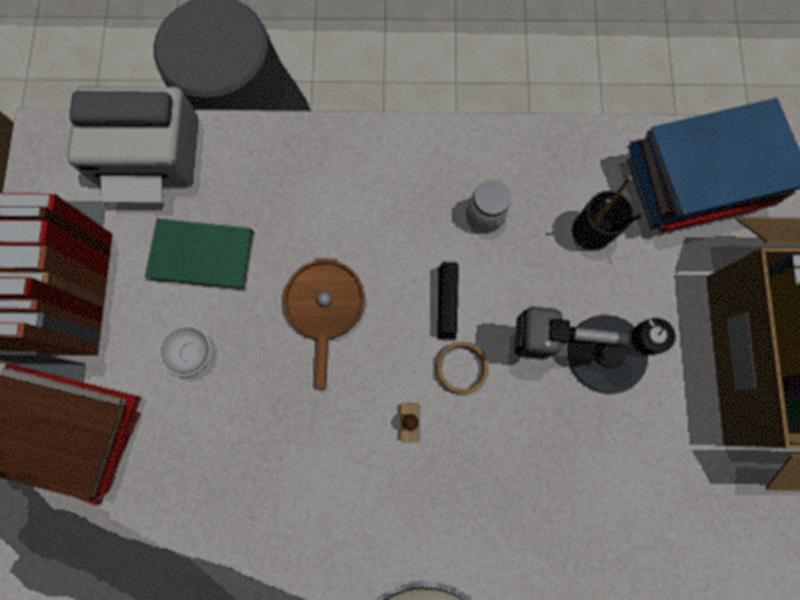

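View pics/scene0.png

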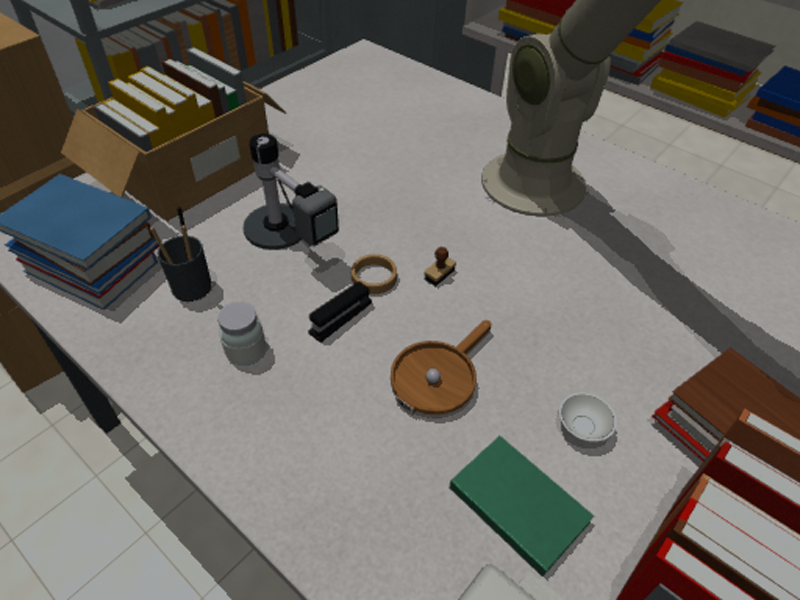

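Top view: dish centre at (323,298) with its handle pointing down to (320,388), ring at (655,336), scanner at (540,332). Scene view: ring (264,143), window (324,222), ball (433,377). Next I'll zoom in on these.

```bash
cat > h.py <<'E'
import numpy as np,cv2,pickle
from scipy.optimize import least_squares
def load(n): return pickle.load(open(n+".pkl","rb"))
def f(d): return 192/np.tan(np.radians(d["vfov"]/2))
def ray(d,uv,W=None):
    W=d["world_from_camera"] if W is None else W
    v=W[:3,:3]@np.array([(uv[0]-d["cx"])/f(d),(uv[1]-d["cy"])/f(d),1.]);return W[:3,3],v
def atz(d,uv,z,W=None):
    o,v=ray(d,uv,W);return o+v*(z-o[2])/v[2]
def proj(d,p,W=None):
    W=d["world_from_camera"] if W is None else W
    q=np.linalg.inv(W)@np.append(p,1);return np.array([d["cx"]+f(d)*q[0]/q[2],d["cy"]+f(d)*q[1]/q[2]])
def tri(*obs):
    A=np.zeros((3,3));b=np.zeros(3)
    for d,uv in obs:
        o,v=ray(d,uv);v/=np.linalg.norm(v);P=np.eye(3)-np.outer(v,v);A+=P;b+=P@o
    return np.linalg.solve(A,b)
E
python3 - <<'E'
from h import *
t,s=load("top0"),load("scene0")
def crop(d,x,y,w,h): return cv2.resize(d["color"][y:y+h,x:x+w,::-1],(400,300),interpolation=cv2.INTER_CUBIC)
# 80x60 ->5x
m=np.vstack([np.hstack([crop(t,320,175,120,90),crop(t,165,160,120,90)]),np.hstack([crop(s,145,80,80,60),crop(s,240,200,80,60)])])
cv2.imwrite("pics/m0.png",m)
k=1.5625
print(tri((t,(324/k,299/k)),(s,(433/k,377/k))), "ring",atz(t,(655/k,336/k),.216),atz(s,(264/k,143/k),.216))
print("handle end",atz(t,(320/k,388/k),.028))
E
```

```text
[0.59324599 0.17975319 0.01664502] ring [ 0.50134615 -0.31690075  0.216     ] [ 0.50792479 -0.31082736  0.216     ]
handle end [0.43569942 0.17880458 0.028     ]
```

View pics/m0.png

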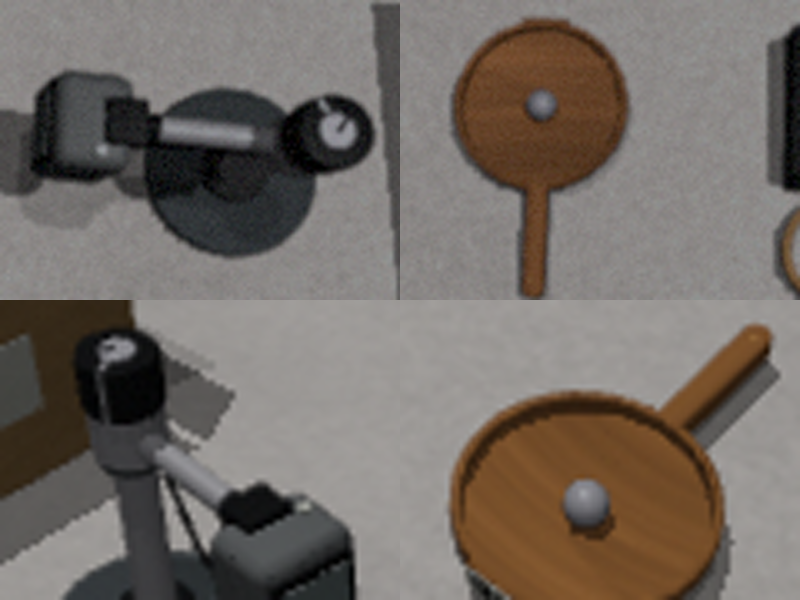

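Run:
```python
from h import *
t,s=load("top0"),load("scene0")
T=lambda x,y,ox=320,oy=175,k=10/3:((x+.5)/k-.5+ox,(y+.5)/k-.5+oy)
S=lambda x,y,ox=145:((x+.5)/5-.5+ox,(y+.5)/5-.5+80)
a,b=T(338,131),S(117,49)
print("ring tri",tri((t,a),(s,b)),atz(t,a,.216),atz(s,b,.216)); 
print("base",atz(t,T(230,172),.012))
R=atz(t,a,.216)
for z in(.155,.16,.165):
  d=atz(t,T(163,129),z)-atz(t,T(248,136),z);e=atz(t,T(163,129),z)-R
  print(z,"tube dir",np.degrees(np.arctan2(d[1],d[0])),np.degrees(np.arctan2(e[1],e[0])))
hsv=cv2.cvtColor(t["color"],cv2.COLOR_RGB2HSV);m=((hsv[...,0]<20)&(hsv[...,1]>90)).astype(np.uint8)
m[:, :165]=0;m[:,245:]=0;m[:150]=0;m[260:]=0
y,x=np.nonzero(m);P=np.array([atz(t,(u,v),.026)[:2] for u,v in zip(x,y)])
print(len(P),P.min(0),P.max(0))
disk=P[P[:,0]>P[:,0].max()-.144];c=np.array([P[:,0].max()-.072,(disk[:,1].min()+disk[:,1].max())/2]);print("dish c",c, np.ptp(disk[:,1]))
H=P[P[:,0]<c[0]-.082];p=np.polyfit(H[:,0],H[:,1],1);print("handle slope",p,"deg",np.degrees(np.arctan(p[0])),"y at grip",np.polyval(p,c[0]-.105),np.polyval(p,c[0]))
bx=T(541-400,105,165,160);bs=((585-400+.5)/5-.5+240,(503-300+.5)/5-.5+200);print("ball",tri((t,bx),(s,bs)),atz(t,bx,.034),atz(s,bs,.034))
```

```text
ring tri [ 0.50349785 -0.32051874  0.21693675] [ 0.50383201 -0.32118355  0.216     ] [ 0.50258992 -0.32136357  0.216     ]
base [ 0.50254443 -0.3192185   0.012     ]
0.155 tube dir 85.86539782454037 84.09748943216879
0.16 tube dir 85.8653978245404 84.65912355288506
0.165 tube dir 85.86539782454032 85.20505693613903
2184 [0.43662599 0.10989527] [0.66428506 0.25100576]
dish c [0.59228506 0.18045052] 0.14111049050228852
handle slope [-0.00738041  0.18366077] deg -0.4228587134296354 y at grip 0.18006440441069332 0.17928946127453924
ball [0.59349449 0.17935575 0.02110393] [0.59029314 0.17822898 0.034     ] [0.60156029 0.18405121 0.034     ]
```

Crops: ring cap at (338,131) with the pale line pointing upper-left and the dark mark upper-right. The dish rim spans 453–627 with the ball central, and the handle runs straight down. Next I'll plan the transit with wrist looks on the way.

```bash
cat > plan.py <<'E'
import numpy as np
from rig import readout
def now():
    s=readout.sense();return s["ee_pos"],np.degrees(s["orientation"][2])
def plan(p0,y0,p1,y1,n,smooth=False,g=0,nd=4):
    """rows (tool frame, tool down) from p0,y0 to p1,y1 (deg); rounded with carried error"""
    p0,p1=np.array(p0,float),np.array(p1,float)
    dy=(y1-y0+180)%360-180
    s=np.arange(1,n+1)/n
    if smooth: s=10*s**3-15*s**4+6*s**5
    p,y=p0.copy(),y0;out=[]
    for k in s:
        tp,ty=p0+k*(p1-p0),y0+k*dy
        c,q=np.cos(np.radians(y)),np.sin(np.radians(y));R=np.array([[c,q,0],[q,-c,0],[0,0,-1]])
        t=np.round(R.T@(tp-p),nd)+0;u=np.round((y-ty)/6,nd-1 if nd<4 else 3)+0
        out.append([*map(float,t),float(u),g]);p=p+R@t;y-=6*u
    for i in range(0,n,8): print(str(out[i:i+8]).replace(' ',''))
    print("end",p.round(4),round(y,2));return p,y
E
python3 - <<'E'
from plan import *
p,y=now();plan(p,y,(.45,.19,.36),120,16,nd=3)
E
```

```text
[[-0.021,-0.023,-0.007,0.37,0],[-0.021,-0.022,-0.007,0.36,0],[-0.022,-0.021,-0.007,0.37,0],[-0.023,-0.02,-0.007,0.37,0],[-0.024,-0.019,-0.007,0.36,0],[-0.024,-0.019,-0.007,0.37,0],[-0.026,-0.017,-0.006,0.37,0],[-0.025,-0.016,-0.007,0.36,0]]
[[-0.027,-0.016,-0.007,0.37,0],[-0.027,-0.014,-0.007,0.37,0],[-0.028,-0.014,-0.007,0.36,0],[-0.028,-0.012,-0.007,0.37,0],[-0.028,-0.011,-0.007,0.37,0],[-0.029,-0.01,-0.007,0.36,0],[-0.029,-0.009,-0.007,0.37,0],[-0.03,-0.008,-0.007,0.37,0]]
end [0.4501 0.19   0.3602] 119.98
```

Emit:
drive_tool --rows '[[[-0.021, -0.023, -0.007, 0.37, 0], [-0.021, -0.022, -0.007, 0.36, 0], [-0.022, -0.021, -0.007, 0.37, 0], [-0.023, -0.02, -0.007, 0.37, 0], [-0.024, -0.019, -0.007, 0.36, 0], [-0.024, -0.019, -0.007, 0.37, 0], [-0.026, -0.017, -0.006, 0.37, 0], [-0.025, -0.016, -0.007, 0.36, 0]]]'

```text
t: 1.1
ee_pos: [0.3777, 0.4229, 0.3054]
orientation: [-3.142, 0.0, 2.399]
wrist_force: [1.0, 0.7, 0.4]
finger_gap: 0.998
finger_force: 0.0
```

Emit:
drive_tool --rows '[[[-0.027, -0.016, -0.007, 0.37, 0], [-0.027, -0.014, -0.007, 0.37, 0], [-0.028, -0.014, -0.007, 0.36, 0], [-0.028, -0.012, -0.007, 0.37, 0], [-0.028, -0.011, -0.007, 0.37, 0], [-0.029, -0.01, -0.007, 0.36, 0], [-0.029, -0.009, -0.007, 0.37, 0], [-0.03, -0.008, -0.007, 0.37, 0]]]'

```text
t: 2.1
ee_pos: [0.4506, 0.1885, 0.3615]
orientation: [3.141, -0.0, 2.092]
wrist_force: [0.2, 0.8, 0.4]
finger_gap: 1.001
finger_force: 0.0
```

```bash
cat > wr.py <<'E'
from h import *
from rig import readout,viewer
from scipy.spatial.transform import Rotation as Ro
def wrist(name):
    s=readout.sense();d=dict(viewer.capture("wrist"))
    T=np.eye(4);T[:3,:3]=Ro.from_euler("xyz",s["orientation"]).as_matrix();T[:3,3]=s["ee_pos"]
    d["world_from_camera"]=T@d["hand_eye"];pickle.dump(d,open(name+".pkl","wb"))
    cv2.imwrite(f"pics/{name}.png",d["color"][:,:,::-1]);return d,s
E
python3 - <<'E'
from wr import *
from plan import *
d,s=wrist("w1");print(s["t"],s["joint_pos"].round(2),s["ee_pos"],s["orientation"]);print(d["vfov"],d["cx"],d["cy"],d["hand_eye"].round(3).tolist())
print(proj(d,(.5923,.18,.034)),proj(d,(.488,.18,.028)),proj(d,(.518,-.14,.125)))
plan(s["ee_pos"],np.degrees(s["orientation"][2]),(.504,-.321,.33),93.5,16,nd=3)
E
```

```text
2.1 [-0.72  0.19  0.25  2.   -0.06  0.97  0.08] [0.45064078 0.18846394 0.36148016] [ 3.14141476e+00 -1.11353440e-04  2.09161343e+00]
66.98410832131981 257.3033867069665 194.66680432786043 [[-0.001, -0.952, -0.305, 0.078], [1.0, -0.0, -0.0, -0.001], [0.0, -0.305, 0.952, -0.125], [0.0, 0.0, 0.0, 1.0]]
[329.81217517 200.88894977] [275.29828089 169.28820623] [192.4007629  361.42179869]
[[-0.029,-0.013,0.002,0.27,0],[-0.03,-0.012,0.002,0.28,0],[-0.03,-0.011,0.002,0.27,0],[-0.03,-0.011,0.002,0.28,0],[-0.031,-0.009,0.002,0.27,0],[-0.031,-0.009,0.002,0.28,0],[-0.031,-0.008,0.002,0.27,0],[-0.031,-0.006,0.002,0.28,0]]
[[-0.031,-0.006,0.002,0.27,0],[-0.032,-0.005,0.002,0.27,0],[-0.032,-0.005,0.002,0.28,0],[-0.032,-0.003,0.002,0.27,0],[-0.032,-0.002,0.002,0.28,0],[-0.032,-0.001,0.002,0.27,0],[-0.032,-0.001,0.002,0.28,0],[-0.032,0.001,0.001,0.27,0]]
end [ 0.5045 -0.3214  0.3305] 93.5
```

View pics/w1.png

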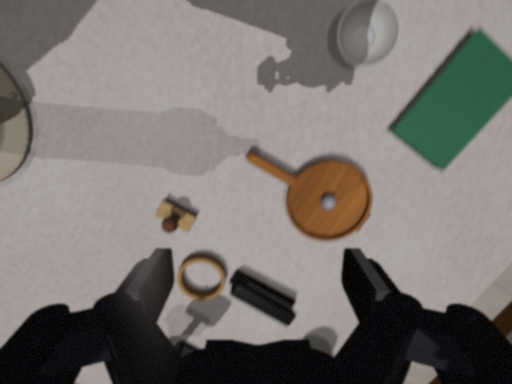

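The wrist view shows the ball at (328,201), against (330,201) predicted from the top view, so the top-view positions hold. On to the ring.

Emit:
drive_tool --rows '[[[-0.029, -0.013, 0.002, 0.27, 0], [-0.03, -0.012, 0.002, 0.28, 0], [-0.03, -0.011, 0.002, 0.27, 0], [-0.03, -0.011, 0.002, 0.28, 0], [-0.031, -0.009, 0.002, 0.27, 0], [-0.031, -0.009, 0.002, 0.28, 0], [-0.031, -0.008, 0.002, 0.27, 0], [-0.031, -0.006, 0.002, 0.28, 0]]]'

```text
t: 3.15
ee_pos: [0.4778, -0.066, 0.3452]
orientation: [3.141, -0.0, 1.862]
wrist_force: [0.7, 0.8, 0.9]
finger_gap: 0.999
finger_force: 0.0
```

Emit:
drive_tool --rows '[[[-0.031, -0.006, 0.002, 0.27, 0], [-0.032, -0.005, 0.002, 0.27, 0], [-0.032, -0.005, 0.002, 0.28, 0], [-0.032, -0.003, 0.002, 0.27, 0], [-0.032, -0.002, 0.002, 0.28, 0], [-0.032, -0.001, 0.002, 0.27, 0], [-0.032, -0.001, 0.002, 0.28, 0], [-0.032, 0.001, 0.001, 0.27, 0]]]'

```text
t: 4.15
ee_pos: [0.5048, -0.321, 0.33]
orientation: [-3.142, -0.0, 1.633]
wrist_force: [0.0, -0.0, 0.4]
finger_gap: 1.0
finger_force: 0.0
```

Run:
```python
from wr import *
d,s=wrist("w2");print(s["t"],s["joint_pos"].round(2),s["ee_pos"],np.degrees(s["orientation"]),s["wrist_force"])
print(proj(d,(.5038,-.3212,.216)),proj(d,(.519,-.142,.125)),proj(d,(.5038,-.3212,.012)))
i=cv2.resize(d["color"][:,:,::-1],(800,600),interpolation=cv2.INTER_CUBIC);cv2.imwrite("pics/w2b.png",i)
```

```text
4.15 [ 0.09  0.4   0.55  1.83 -0.25  0.98  0.8 ] [ 0.50480494 -0.32102169  0.33004479] [-1.79996907e+02 -1.14988282e-02  9.35403953e+01] [ 0.03777113 -0.01039196  0.35438955]
[256.88194573 195.83777153] [283.65985873  -5.90470508] [257.06443778 154.86833181]
```

View pics/w2b.png

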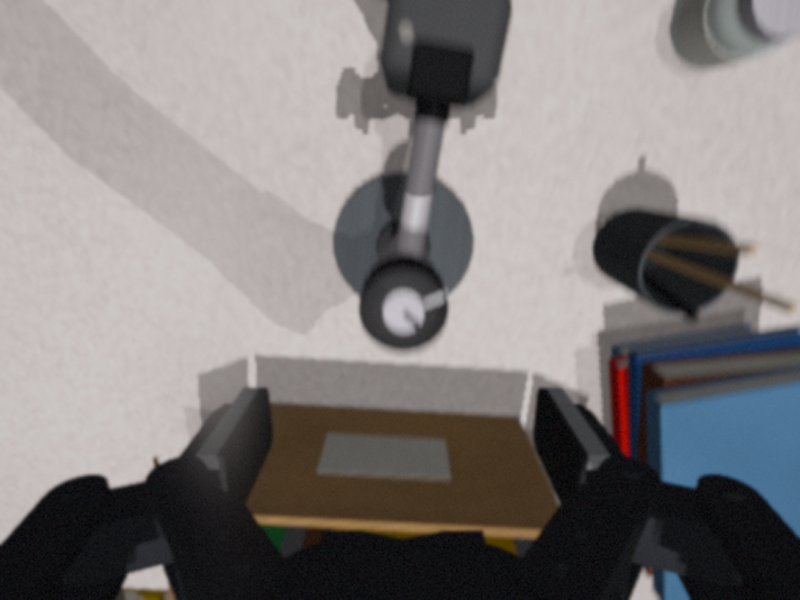

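The cap is at (403,312), the base centre at (403,242), the pale line at (435,298) and the dark mark at (412,322). The TCP is within about 1 mm of the ring axis. I'll descend and close.

Emit:
drive_tool --rows '[[[-0.001, 0, 0.016, 0, 0], [0, 0, 0.018, 0, 0], [0, 0, 0.018, 0, 0], [0, 0, 0.018, 0, 0], [0, 0, 0.018, 0, 0], [0, 0, 0.016, 0, 0], [0, 0, 0.012, 0, 0], [0, 0, 0.006, 0, 0]]]'

```text
t: 5.2
ee_pos: [0.5053, -0.3204, 0.2072]
orientation: [-3.141, -0.0, 1.634]
wrist_force: [-0.6, -0.1, -0.8]
finger_gap: 0.997
finger_force: 0.0
```

Emit:
drive_tool --rows '[[[0, 0, 0, 0, 0.2], [0, 0, 0, 0, 0.4], [0, 0, 0, 0, 1], [0, 0, 0, 0, 1], [0, 0, 0, 0, 1], [0, 0, 0, 0, 1], [0, 0, 0, 0, 1], [0, 0, 0, 0, 1]]]'

```text
t: 6.2
ee_pos: [0.5052, -0.3207, 0.2089]
orientation: [3.141, 0.0, 1.634]
wrist_force: [-2.9, 1.5, 5.6]
finger_gap: 0.565
finger_force: 61.4
```

Emit:
drive_tool --rows '[[[0, 0, 0, 0.5, 1], [0, 0, 0, 0.8, 1], [0, 0, 0, 0.8, 1], [0, 0, 0, 0.8, 1], [0, 0, 0, 0.8, 1], [0, 0, 0, 0.8, 1], [0, 0, 0, 0.8, 1], [0, 0, 0, 0.8, 1]]]'

```text
t: 7.2
ee_pos: [0.5051, -0.3207, 0.2089]
orientation: [3.141, -0.0, 0.993]
wrist_force: [-4.1, 0.0, 5.9]
finger_gap: 0.57
finger_force: 61.3
```

Emit:
drive_tool --rows '[[[0, 0, 0, 0.8, 1], [0, 0, 0, 0.8, 1], [0, 0, 0, 0.8, 1], [0, 0, 0, 0.8, 1], [0, 0, 0, 0.8, 1], [0, 0, 0, 0.8, 1], [0, 0, 0, 0.8, 1], [0, 0, 0, 0.5, 1]]]'

```text
t: 8.2
ee_pos: [0.507, -0.3198, 0.2089]
orientation: [3.141, -0.002, 0.359]
wrist_force: [3.7, 2.6, 2.4]
finger_gap: 0.567
finger_force: 61.6
```

Run:
```python
from rig import readout
s=readout.sense();print({k:s[k] for k in("joint_pos","ee_pos","orientation","wrist_force","ft_torque","finger_gap")})
```

```text
{'joint_pos': array([-0.06586507,  0.63651037,  0.844834  ,  1.96863852, -0.64961574,
        0.82845965, -0.06761164]), 'ee_pos': array([ 0.50697091, -0.31983433,  0.20893406]), 'orientation': array([ 3.14081214e+00, -2.04356409e-03,  3.59434296e-01]), 'wrist_force': array([3.69567511, 2.63701938, 2.36851496]), 'ft_torque': array([ 0.31004084, -0.88863261,  1.42744865]), 'finger_gap': 0.5666543899877959}
```

Emit:
drive_tool --rows '[[[0, 0, 0, 0, 0], [0, 0, 0, 0, 0], [0, 0, 0, 0, 0], [0, 0, 0, 0, 0], [0, 0, 0, 0, 0], [0, 0, -0.01, 0, 0], [0, 0, -0.02, 0, 0], [0, 0, -0.03, 0, 0]]]'

```text
t: 9.2
ee_pos: [0.5052, -0.3205, 0.2695]
orientation: [-3.142, 0.0, 0.357]
wrist_force: [-0.9, 0.2, 0.4]
finger_gap: 0.999
finger_force: 0.0
```

Emit:
drive_tool --rows '[[[0, 0, -0.03, -0.5, 0], [0, 0, -0.03, -0.5, 0], [0, 0, -0.02, -0.5, 0], [0, 0, -0.005, -0.5, 0], [0, 0, 0, -0.5, 0], [0, 0, 0, -0.5, 0], [0, 0, 0, -0.5, 0], [0, 0, 0, -0.5, 0]]]'

```text
t: 10.2
ee_pos: [0.5051, -0.32, 0.3522]
orientation: [-3.14, 0.0, 0.779]
wrist_force: [0.5, -0.4, -0.7]
finger_gap: 0.997
finger_force: 0.0
```

Run:
```python
from wr import *
d,s=wrist("w3");print(s["t"],s["joint_pos"].round(2),s["ee_pos"],np.degrees(s["orientation"]),s["wrist_force"])
print(proj(d,(.5045,-.322,.216)),[proj(d,(.5045+.18*np.cos(a),-.322+.18*np.sin(a),.160)) for a in np.radians((82,85,88))])
t=viewer.capture("top");pickle.dump(dict(t),open("top1.pkl","wb"))
A=cv2.resize(d["color"][:,:,::-1],(512,384));B=cv2.resize(t["color"][175:265,320:440,::-1],(288,216),interpolation=cv2.INTER_CUBIC)
C=cv2.resize(d["color"][150:240,205:325,::-1],(288,168),interpolation=cv2.INTER_CUBIC)
C=cv2.resize(d["color"][170:226,210:306,::-1],(288,168),interpolation=cv2.INTER_CUBIC)
cv2.imwrite("pics/w3b.png",np.hstack([A,np.vstack([B,C])]))
```

```text
10.2 [-0.12  0.45  0.88  1.81 -0.39  1.07  0.11] [ 0.5051327  -0.32002728  0.35220918] [-1.79922744e+02  2.20222983e-02  4.46179813e+01] [ 0.46267322 -0.37747425 -0.66510124]
[258.49154703 189.98716062] [array([146.24778422,  32.82432298]), array([139.47568615,  39.60225157]), array([133.16295372,  46.7161756 ])]
```

View pics/w3b.png

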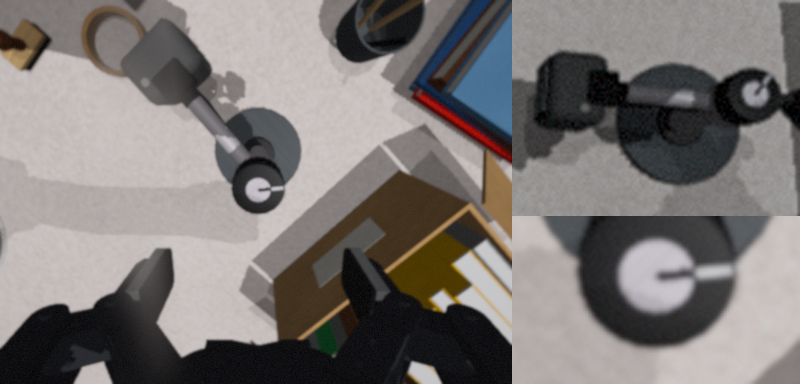

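The ring is locked: pale line and dark mark are collinear in the crop. Now I'll fit the scanner's bearing by matching its box outline in several views.

Run:
```python
from h import *
from scipy.optimize import minimize
V=[load(n) for n in("w3","top0","top1","scene0","w2")]
G=[]
for d in V:
    g=cv2.GaussianBlur(cv2.cvtColor(d["color"],cv2.COLOR_RGB2GRAY).astype(np.float32),(0,0),1.5)
    G.append(np.hypot(cv2.Sobel(g,5,1,0),cv2.Sobel(g,5,0,1)))
def pts(c,a):
    a=np.radians(a);u=np.array([np.cos(a),np.sin(a)]);n=np.array([-u[1],u[0]])
    L=[]
    for z in(.171,.079):
        for s in np.linspace(-1,1,25):
            L+=[(*(c+.18*u+.035*s*n),z)]
            for k in(-1,1): L+=[(*(c+(.152+.028*s)*u+.035*k*n),z)]
    return L
def sc(i,c,a):
    q=np.array([proj(V[i],p) for p in pts(c,a)],np.float32)
    ok=(q[:,0]>2)&(q[:,0]<509)&(q[:,1]>2)&(q[:,1]<381)
    return cv2.remap(G[i],q[ok,0],q[ok,1],cv2.INTER_LINEAR).sum()/len(q)
for i in range(4):
    S=[(sc(i,np.array([.5045+dx,-.3215+dy]),a),a,dx,dy) for a in np.arange(78,95,1) for dx in(-.003,0,.003) for dy in(-.003,0,.003)]
    S.sort(reverse=True);A=np.arange(78,95,1);print(i,[tuple(np.round(x,3)) for x in S[:3]],"c0 best",max((sc(i,np.array([.5045,-.3215]),a),a) for a in A))
# tube direction by dark/bright mid: overlay of best total
c=np.array([.5045,-.3215]);T=[(sum(sc(i,c,a)/G[i].max() for i in(0,1,2,3)),a) for a in np.arange(80,92,.5)];print(sorted(T,reverse=True)[:4])
a=max(T)[1];O=[]
for i,(x,y,w,h) in zip((0,2,3),((90,0,150,112),(310,180,120,90),(160,90,80,60))):
    k=266/w;im=cv2.resize(V[i]["color"][y:y+h,x:x+w,::-1],(266,200),interpolation=cv2.INTER_CUBIC)
    for p in pts(c,a):
        q=(proj(V[i],p)-(x,y)+.5)*k;cv2.circle(im,tuple(int(v) for v in q),1,(0,0,255) if p[2]>.1 else (0,255,0),-1)
    for r in(0,.12):
        q=(proj(V[i],(c[0]+r*np.cos(np.radians(a)),c[1]+r*np.sin(np.radians(a)),.16))-(x,y)+.5)*k;cv2.circle(im,tuple(int(v) for v in q),3,(255,0,0),-1)
    O.append(im)
cv2.imwrite("pics/ov.png",cv2.resize(np.hstack(O),(798,200)))
```

```text
0 [(np.float64(64.7), np.float64(84.0), np.float64(0.0), np.float64(-0.003)), (np.float64(64.411), np.float64(85.0), np.float64(0.003), np.float64(-0.003)), (np.float64(63.573), np.float64(83.0), np.float64(-0.003), np.float64(-0.003))] c0 best (np.float32(59.261562), np.int64(84))
1 [(np.float64(90.249), np.float64(84.0), np.float64(0.0), np.float64(-0.003)), (np.float64(90.054), np.float64(83.0), np.float64(-0.003), np.float64(-0.003)), (np.float64(89.823), np.float64(85.0), np.float64(0.003), np.float64(-0.003))] c0 best (np.float32(83.65494), np.int64(84))
2 [(np.float64(81.851), np.float64(85.0), np.float64(0.0), np.float64(-0.003)), (np.float64(81.635), np.float64(84.0), np.float64(-0.003), np.float64(-0.003)), (np.float64(81.347), np.float64(86.0), np.float64(0.003), np.float64(-0.003))] c0 best (np.float32(78.32544), np.int64(85))
3 [(np.float64(93.898), np.float64(85.0), np.float64(0.003), np.float64(-0.003)), (np.float64(93.695), np.float64(84.0), np.float64(0.0), np.float64(-0.003)), (np.float64(93.658), np.float64(83.0), np.float64(-0.003), np.float64(-0.003))] c0 best (np.float32(88.6318), np.int64(83))
[(np.float32(1.1640065), np.float64(84.0)), (np.float32(1.1613758), np.float64(84.5)), (np.float32(1.1359438), np.float64(85.0)), (np.float32(1.1257048), np.float64(83.5))]
```

View pics/ov.png

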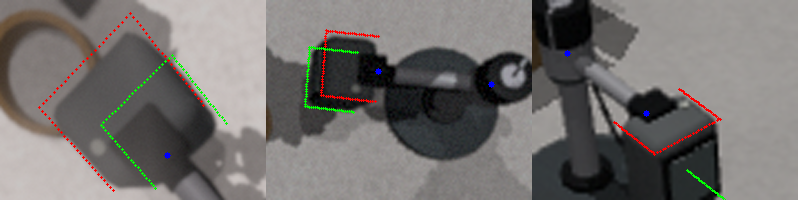

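The outline fit gives a consistent bearing of about 84.3° in every view. Heading to the dish handle.

Run:
```python
from plan import *
p,y=now();plan(p,y,(.494,.180,.12),179.6,24,nd=3)
```

```text
[[0.014,-0.015,0.01,-0.94,0],[0.016,-0.014,0.009,-0.94,0],[0.017,-0.012,0.01,-0.93,0],[0.018,-0.01,0.01,-0.94,0],[0.019,-0.009,0.009,-0.94,0],[0.02,-0.007,0.01,-0.94,0],[0.02,-0.004,0.01,-0.94,0],[0.021,-0.003,0.009,-0.93,0]]
[[0.021,-0.001,0.01,-0.94,0],[0.02,0.002,0.01,-0.94,0],[0.021,0.003,0.01,-0.94,0],[0.02,0.006,0.009,-0.94,0],[0.02,0.007,0.01,-0.93,0],[0.018,0.009,0.01,-0.94,0],[0.018,0.011,0.009,-0.94,0],[0.016,0.013,0.01,-0.94,0]]
[[0.015,0.015,0.01,-0.94,0],[0.014,0.015,0.009,-0.93,0],[0.012,0.017,0.01,-0.94,0],[0.011,0.018,0.01,-0.94,0],[0.008,0.019,0.009,-0.94,0],[0.007,0.02,0.01,-0.94,0],[0.004,0.02,0.01,-0.93,0],[0.003,0.021,0.009,-0.94,0]]
end [0.4939 0.1799 0.1204] 179.59
```

Emit:
drive_tool --rows '[[[0.014, -0.015, 0.01, -0.94, 0], [0.016, -0.014, 0.009, -0.94, 0], [0.017, -0.012, 0.01, -0.93, 0], [0.018, -0.01, 0.01, -0.94, 0], [0.019, -0.009, 0.009, -0.94, 0], [0.02, -0.007, 0.01, -0.94, 0], [0.02, -0.004, 0.01, -0.94, 0], [0.021, -0.003, 0.009, -0.93, 0]]]'

```text
t: 11.3
ee_pos: [0.5015, -0.1526, 0.2753]
orientation: [-3.141, -0.0, 1.564]
wrist_force: [0.1, -0.6, -0.5]
finger_gap: 0.999
finger_force: 0.0
```

Emit:
drive_tool --rows '[[[0.021, -0.001, 0.01, -0.94, 0], [0.02, 0.002, 0.01, -0.94, 0], [0.021, 0.003, 0.01, -0.94, 0], [0.02, 0.006, 0.009, -0.94, 0], [0.02, 0.007, 0.01, -0.93, 0], [0.018, 0.009, 0.01, -0.94, 0], [0.018, 0.011, 0.009, -0.94, 0], [0.016, 0.013, 0.01, -0.94, 0]]]'

```text
t: 12.3
ee_pos: [0.4982, 0.0134, 0.1974]
orientation: [-3.141, -0.0, 2.35]
wrist_force: [0.3, 0.8, -0.2]
finger_gap: 0.998
finger_force: 0.0
```

Emit:
drive_tool --rows '[[[0.015, 0.015, 0.01, -0.94, 0], [0.014, 0.015, 0.009, -0.93, 0], [0.012, 0.017, 0.01, -0.94, 0], [0.011, 0.018, 0.01, -0.94, 0], [0.008, 0.019, 0.009, -0.94, 0], [0.007, 0.02, 0.01, -0.94, 0], [0.004, 0.02, 0.01, -0.93, 0], [0.003, 0.021, 0.009, -0.94, 0]]]'

```text
t: 13.3
ee_pos: [0.4949, 0.181, 0.1203]
orientation: [-3.142, -0.0, 3.139]
wrist_force: [-1.3, -0.3, -0.5]
finger_gap: 1.001
finger_force: 0.0
```

Run:
```python
from wr import *
d,s=wrist("w4");print(s["t"],s["joint_pos"].round(2),s["ee_pos"],np.degrees(s["orientation"]),s["wrist_force"])
print(proj(d,(.494,.18,.028)),proj(d,(.5923,.18,.034)),proj(d,(.437,.18,.028)))
t=viewer.capture("top")["color"]
cv2.imwrite("pics/w4b.png",np.hstack([d["color"][:,:,::-1],cv2.resize(t[140:270,140:240,::-1],(288,384))]))
```

```text
13.3 [-0.51  0.56  0.07  2.16 -0.09  0.42  1.21] [0.49493346 0.18099348 0.12026654] [-1.79996081e+02 -2.71793965e-03  1.79860326e+02] [-1.27189732 -0.32402113 -0.50892926]
[256.89735489 204.41632316] [257.26183232 312.2144847 ] [256.63538715 131.32526289]
```

View pics/w4b.png

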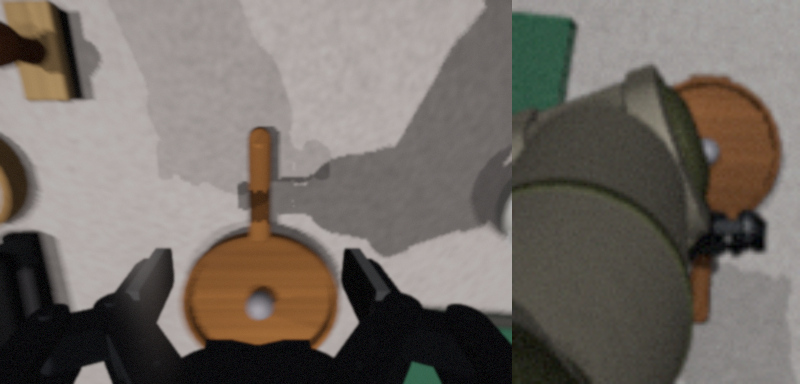

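The wrist view shows the handle from (260,129) to (259,238), centred between the fingers within about 1 mm, with the ball in the middle. I'll descend and close gently.

Emit:
drive_tool --rows '[[[0.002, 0, 0.008, 0.05, 0], [0, 0, 0.014, 0, 0], [0, 0, 0.016, 0, 0], [0, 0, 0.016, 0, 0], [0, 0, 0.015, 0, 0], [0, 0, 0.013, 0, 0], [0, 0, 0.009, 0, 0], [0, 0, 0.005, 0, 0]]]'

```text
t: 14.4
ee_pos: [0.4929, 0.1797, 0.0244]
orientation: [-3.141, -0.0, 3.128]
wrist_force: [0.2, 0.3, -1.0]
finger_gap: 1.004
finger_force: 0.0
```

Emit:
drive_tool --rows '[[[0, 0, 0, 0, 0.15], [0, 0, 0, 0, 0.3], [0, 0, 0, 0, 0.45], [0, 0, 0, 0, 0.6], [0, 0, 0, 0, 0.66], [0, 0, 0, 0, 0.7], [0, 0, 0, 0, 0.73], [0, 0, 0, 0, 0.76]]]'

```text
t: 15.4
ee_pos: [0.4929, 0.1797, 0.025]
orientation: [-3.142, 0.0, 3.128]
wrist_force: [0.2, -0.5, 0.1]
finger_gap: 0.238
finger_force: 0.0
```

Emit:
drive_tool --rows '[[[0, 0, 0, 0, 0.79], [0, 0, 0, 0, 0.82], [0, 0, 0, 0, 0.85], [0, 0, 0, 0, 1], [0, 0, 0, 0, 1], [0, 0, 0, 0, 1], [0, 0, 0, 0, 1], [0, 0, 0, 0, 1]]]'

```text
t: 16.4
ee_pos: [0.493, 0.1798, 0.025]
orientation: [3.141, 0.0, 3.128]
wrist_force: [-0.0, 2.2, 2.9]
finger_gap: 0.193
finger_force: 58.4
```

Run:
```python
from rig import readout
import numpy as np
s=readout.sense();print({k:s[k] for k in("t","joint_pos","ee_pos","wrist_force","ft_torque","finger_gap")},np.degrees(s["orientation"]))
```

```text
{'t': 16.4, 'joint_pos': array([-0.48106147,  0.73062069,  0.03409062,  2.20763339, -0.1121879 ,
        0.20468676,  1.21113059]), 'ee_pos': array([0.49299123, 0.17977155, 0.02502677]), 'wrist_force': array([-0.04640563,  2.24471923,  2.87902121]), 'ft_torque': array([ 0.33688901, -0.02036541,  0.06028305]), 'finger_gap': 0.19309627914199312} [1.79994500e+02 9.54826806e-03 1.79205962e+02]
```

Run:
```python
from plan import *
p,y=now();plan(p,y,p+[0,0,.107],y,24,smooth=True,nd=4,g=1)
```

```text
[[0.0,0.0,-0.0001,0.0,1],[0.0,0.0,-0.0004,0.0,1],[0.0,0.0,-0.0012,0.0,1],[0.0,0.0,-0.0021,0.0,1],[0.0,0.0,-0.0031,0.0,1],[0.0,0.0,-0.0042,0.0,1],[0.0,0.0,-0.0052,0.0,1],[0.0,0.0,-0.0062,0.0,1]]
[[0.0,0.0,-0.0069,0.0,1],[0.0,0.0,-0.0077,0.0,1],[0.0,0.0,-0.0081,0.0,1],[0.0,0.0,-0.0083,0.0,1],[0.0,0.0,-0.0083,0.0,1],[0.0,0.0,-0.0081,0.0,1],[0.0,0.0,-0.0077,0.0,1],[0.0,0.0,-0.0069,0.0,1]]
[[0.0,0.0,-0.0062,0.0,1],[0.0,0.0,-0.0052,0.0,1],[0.0,0.0,-0.0042,0.0,1],[0.0,0.0,-0.0031,0.0,1],[0.0,0.0,-0.0021,0.0,1],[0.0,0.0,-0.0012,0.0,1],[0.0,0.0,-0.0004,0.0,1],[0.0,0.0,-0.0001,0.0,1]]
end [0.493  0.1798 0.132 ] 179.21
```

Emit:
drive_tool --rows '[[[0, 0, -0.0002, 0, 1], [0, 0, -0.0005, 0, 1], [0, 0, -0.001, 0, 1], [0, 0, -0.002, 0, 1], [0, 0, -0.003, 0, 1], [0, 0, -0.004, 0, 1], [0, 0, -0.005, 0, 1], [0, 0, -0.006, 0, 1]]]'

```text
t: 17.4
ee_pos: [0.493, 0.1797, 0.0471]
orientation: [3.142, 0.0, 3.128]
wrist_force: [-0.8, 0.1, -1.0]
finger_gap: 0.199
finger_force: 58.5
```

Emit:
drive_tool --rows '[[[0, 0, -0.007, 0, 1], [0, 0, -0.0075, 0, 1], [0, 0, -0.008, 0, 1], [0, 0, -0.0085, 0, 1], [0, 0, -0.0085, 0, 1], [0, 0, -0.008, 0, 1], [0, 0, -0.0075, 0, 1], [0, 0, -0.007, 0, 1]]]'

```text
t: 18.4
ee_pos: [0.4929, 0.1797, 0.1092]
orientation: [3.142, 0.0, 3.128]
wrist_force: [-0.4, 0.2, -1.5]
finger_gap: 0.195
finger_force: 58.5
```

Emit:
drive_tool --rows '[[[0, 0, -0.006, 0, 1], [0, 0, -0.005, 0, 1], [0, 0, -0.004, 0, 1], [0, 0, -0.003, 0, 1], [0, 0, -0.002, 0, 1], [0, 0, -0.001, 0, 1], [0, 0, -0.0005, 0, 1], [0, 0, 0, 0, 1]]]'

```text
t: 19.4
ee_pos: [0.4929, 0.1797, 0.1301]
orientation: [-3.142, -0.0, 3.128]
wrist_force: [-0.6, 0.8, -1.8]
finger_gap: 0.196
finger_force: 58.5
```

Run:
```python
from wr import *
d,s=wrist("w5");print({k:s[k] for k in("t","joint_pos","ee_pos","wrist_force","ft_torque","finger_gap")},np.degrees(s["orientation"]))
c=viewer.capture("scene");pickle.dump(dict(c),open("scene5.pkl","wb"))
cv2.imwrite("pics/w5b.png",np.hstack([cv2.resize(d["color"][:,:,::-1],(400,300)),cv2.resize(c["color"][140:290,200:400,::-1],(400,300),interpolation=cv2.INTER_CUBIC)]))
g=.0979
for x,y in((.493+g,.1805),):print("pred scene ball",proj(c,(x,y,.107+.0215)),"wrist",proj(d,(x,y,.1285)))
```

```text
{'t': 19.4, 'joint_pos': array([-0.51297485,  0.54276496,  0.07858701,  2.1639621 , -0.09565923,
        0.43803313,  1.19793143]), 'ee_pos': array([0.49291944, 0.17967374, 0.13014342]), 'wrist_force': array([-0.56699003,  0.83017075, -1.81675321]), 'ft_torque': array([-0.00560228,  0.17208842,  0.02854965]), 'finger_gap': 0.19582300254154256} [-1.79997038e+02 -1.33360551e-03  1.79203768e+02]
pred scene ball [280.54658764 213.89132921] wrist [262.05999971 410.2179581 ]
```

View pics/w5b.png

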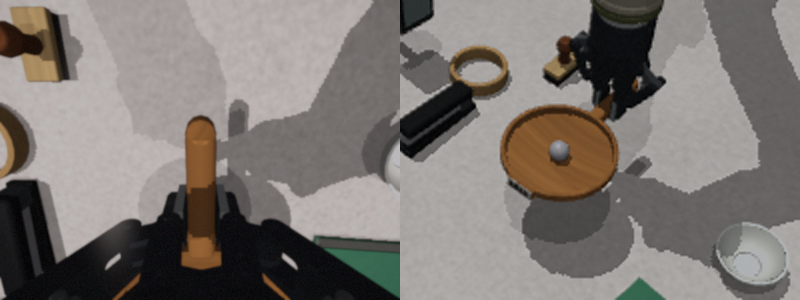

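The dish is lifted with the ball in the middle: scene crop ball at (559,151), rim centre about (560,149). Now the slow carry with a quarter turn, moving the dish centre in a straight line.

```bash
cat > carry.py <<'E'
from plan import *
def carry(p,y,C1,y1,z1,n,g=.0979):
    u=lambda a:np.array([np.cos(np.radians(a)),np.sin(np.radians(a))])
    C0=p[:2]-g*u(y);out=[];P=p.copy();Y=y
    for k in np.arange(1,n+1)/n:
        s=10*k**3-15*k**4+6*k**5;ty=y+s*(y1-y);c=C0+s*(np.array(C1)-C0)+g*u(ty);T=np.array([*c,p[2]+s*(z1-p[2])])
        q=u(Y);R=np.array([[q[0],q[1],0],[q[1],-q[0],0],[0,0,-1]])
        t=np.round((R.T@(T-P))*2000)/2000+0;w=np.round((Y-ty)/6,2)+0
        out.append([*map(float,t),float(w),1]);P=P+R@t;Y-=6*w
    for i in range(0,n,8): print(str(out[i:i+8]).replace(' ',''))
    print(P.round(4),Y)
E
python3 - <<'E'
from carry import *
p,y=now();u=np.array([np.cos(np.radians(84.3)),np.sin(np.radians(84.3))])
C=np.array([.5045,-.3225])+(.18+.09+.0745)*u;print(C,p,y);carry(p,y%360,C,84.3,.132,48)
E
```

```text
[0.53871565 0.02029664] [0.4928861  0.17968131 0.13011787] 179.20434004996042
[[0.0,0.0,0.0,0.0,1],[0.0,0.0,0.0,0.01,1],[0.0,0.0,0.0,0.03,1],[0.0005,0.0,0.0,0.04,1],[0.0,0.0,0.0,0.07,1],[0.0005,0.0,0.0,0.1,1],[0.0,0.0,0.0,0.14,1],[0.0005,0.0,0.0,0.17,1]]
[[0.0005,0.0,0.0,0.21,1],[0.0005,0.0,0.0,0.25,1],[0.0005,0.0,0.0,0.29,1],[0.0005,0.0,0.0,0.33,1],[0.0005,0.0,0.0,0.36,1],[0.0005,0.0,-0.0005,0.41,1],[0.0,-0.0005,0.0,0.44,1],[0.0,0.0,0.0,0.47,1]]
[[-0.0005,0.0,0.0,0.5,1],[-0.0005,0.0,0.0,0.53,1],[-0.001,0.0,0.0,0.56,1],[-0.0015,-0.0005,0.0,0.57,1],[-0.002,0.0005,0.0,0.59,1],[-0.002,0.0,-0.0005,0.61,1],[-0.003,0.0005,0.0,0.61,1],[-0.003,0.0005,0.0,0.62,1]]
[[-0.0035,0.0005,0.0,0.62,1],[-0.0035,0.001,0.0,0.61,1],[-0.004,0.001,0.0,0.6,1],[-0.0045,0.0015,0.0,0.59,1],[-0.0045,0.0015,-0.0005,0.58,1],[-0.0045,0.002,0.0,0.55,1],[-0.0045,0.0015,0.0,0.53,1],[-0.0045,0.0025,0.0,0.51,1]]
[[-0.004,0.002,0.0,0.47,1],[-0.0045,0.002,0.0,0.44,1],[-0.0035,0.0025,0.0,0.4,1],[-0.004,0.002,0.0,0.37,1],[-0.003,0.002,0.0,0.33,1],[-0.003,0.002,-0.0005,0.29,1],[-0.0025,0.0015,0.0,0.25,1],[-0.002,0.0015,0.0,0.21,1]]
[[-0.002,0.0015,0.0,0.17,1],[-0.001,0.001,0.0,0.13,1],[-0.001,0.001,0.0,0.11,1],[-0.001,0.0005,0.0,0.07,1],[-0.0005,0.0,0.0,0.04,1],[0.0,0.0005,0.0,0.03,1],[-0.0005,0.0,0.0,0.01,1],[0.0,0.0,0.0,0.0,1]]
[0.5484 0.1175 0.1321] 84.28434004996043
```

Emit:
drive_tool --rows '[[[0, 0, 0, 0, 1], [0, 0, 0, 0.01, 1], [0, 0, 0, 0.03, 1], [0.0005, 0, 0, 0.04, 1], [0, 0, 0, 0.07, 1], [0.0005, 0, 0, 0.1, 1], [0, 0, 0, 0.14, 1], [0.0005, 0, 0, 0.17, 1]]]'

```text
t: 20.5
ee_pos: [0.4914, 0.1797, 0.1302]
orientation: [-3.142, 0.0, 3.068]
wrist_force: [0.1, 0.0, -2.1]
finger_gap: 0.198
finger_force: 58.5
```

Emit:
drive_tool --rows '[[[0.0005, 0, 0, 0.21, 1], [0.0005, 0, 0, 0.25, 1], [0.0005, 0, 0, 0.29, 1], [0.0005, 0, 0, 0.33, 1], [0.0005, 0, 0, 0.36, 1], [0.0005, 0, -0.0005, 0.41, 1], [0, -0.0005, 0, 0.44, 1], [0, 0, 0, 0.47, 1]]]'

```text
t: 21.5
ee_pos: [0.4884, 0.1797, 0.1307]
orientation: [3.142, 0.0, 2.777]
wrist_force: [0.3, 0.4, -2.5]
finger_gap: 0.194
finger_force: 58.5
```

Emit:
drive_tool --rows '[[[-0.0005, 0, 0, 0.5, 1], [-0.0005, 0, 0, 0.53, 1], [-0.001, 0, 0, 0.56, 1], [-0.0015, -0.0005, 0, 0.57, 1], [-0.002, 0.0005, 0, 0.59, 1], [-0.002, 0, -0.0005, 0.61, 1], [-0.003, 0.0005, 0, 0.61, 1], [-0.003, 0.0005, 0, 0.62, 1]]]'

```text
t: 22.5
ee_pos: [0.5, 0.1724, 0.1312]
orientation: [3.141, 0.0, 2.295]
wrist_force: [0.8, 0.1, -2.8]
finger_gap: 0.196
finger_force: 58.5
```

Emit:
drive_tool --rows '[[[-0.0035, 0.0005, 0, 0.62, 1], [-0.0035, 0.001, 0, 0.61, 1], [-0.004, 0.001, 0, 0.6, 1], [-0.0045, 0.0015, 0, 0.59, 1], [-0.0045, 0.0015, -0.0005, 0.58, 1], [-0.0045, 0.002, 0, 0.55, 1], [-0.0045, 0.0015, 0, 0.53, 1], [-0.0045, 0.0025, 0, 0.51, 1]]]'

```text
t: 23.5
ee_pos: [0.526, 0.148, 0.1317]
orientation: [-3.142, -0.0, 1.815]
wrist_force: [0.5, 0.0, -1.7]
finger_gap: 0.195
finger_force: 58.5
```

Emit:
drive_tool --rows '[[[-0.004, 0.002, 0, 0.47, 1], [-0.0045, 0.002, 0, 0.44, 1], [-0.0035, 0.0025, 0, 0.4, 1], [-0.004, 0.002, 0, 0.37, 1], [-0.003, 0.002, 0, 0.33, 1], [-0.003, 0.002, -0.0005, 0.29, 1], [-0.0025, 0.0015, 0, 0.25, 1], [-0.002, 0.0015, 0, 0.21, 1]]]'

```text
t: 24.5
ee_pos: [0.5445, 0.1236, 0.1322]
orientation: [3.142, -0.0, 1.528]
wrist_force: [-0.4, -0.4, -1.7]
finger_gap: 0.199
finger_force: 58.5
```

Emit:
drive_tool --rows '[[[-0.002, 0.0015, 0, 0.17, 1], [-0.001, 0.001, 0, 0.13, 1], [-0.001, 0.001, 0, 0.11, 1], [-0.001, 0.0005, 0, 0.07, 1], [-0.0005, 0, 0, 0.04, 1], [0, 0.0005, 0, 0.03, 1], [-0.0005, 0, 0, 0.01, 1], [0, 0, 0, 0, 1]]]'

```text
t: 25.5
ee_pos: [0.5485, 0.1175, 0.1322]
orientation: [3.142, -0.0, 1.471]
wrist_force: [-0.1, -0.1, -2.1]
finger_gap: 0.2
finger_force: 58.5
```

Run:
```python
from wr import *
s=readout.sense();print({k:s[k] for k in("t","joint_pos","ee_pos","wrist_force","ft_torque","finger_gap")},np.degrees(s["orientation"]))
T={}
for n in("scene","top"):
    c=dict(viewer.capture(n));pickle.dump(c,open(n+"6.pkl","wb"));T[n]=c
p=s["ee_pos"];a=s["orientation"][2];u=np.array([np.cos(a),np.sin(a)]);C=p[:2]-.0979*u;z0=p[2]-.025;n=np.array([-u[1],u[0]])
w=np.array([.5045,-.3225])+.18*np.array([np.cos(np.radians(84.3)),np.sin(np.radians(84.3))])
O=[]
for nm,(x,y,W,H) in (("top",(190,150,240,120)),("scene",(165,90,160,160))):
    k=800//2/W;k=400/W if nm=="top" else 400/W
    im=cv2.resize(T[nm]["color"][y:y+H,x:x+W,::-1],None,fx=k,fy=k,interpolation=cv2.INTER_CUBIC)
    L=[((*(C+.072*(np.cos(t)*u+np.sin(t)*n)),z0+.027),(0,0,255)) for t in np.linspace(0,6.28,60)]
    L+=[((*(C-.0745*u+i*.018*n),z0+.018+j*.0075),(0,255,0)) for i in(-1,1) for j in(-1,1)]
    L+=[((*w,.125),(255,0,0)),((*C,z0+.0215),(255,0,0))]
    for q,col in L:
        q=(proj(T[nm],q)-(x,y)+.5)*k;cv2.circle(im,tuple(int(v) for v in q),1,col,-1)
    O.append(cv2.copyMakeBorder(im,0,400-im.shape[0],0,0,0))
cv2.imwrite("pics/f6.png",np.hstack(O))
```

```text
{'t': 25.5, 'joint_pos': array([-0.67149259,  0.63145314,  0.54115336,  2.10123018, -0.60451809,
        0.56457422,  0.20870422]), 'ee_pos': array([0.54846524, 0.1175082 , 0.1322192 ]), 'wrist_force': array([-0.09826839, -0.11245299, -2.07608507]), 'ft_torque': array([ 0.18403394, -0.04264233,  0.02344921]), 'finger_gap': 0.20041177876475236} [ 1.79997521e+02 -2.07985613e-03  8.42866670e+01]
```

View pics/f6.png

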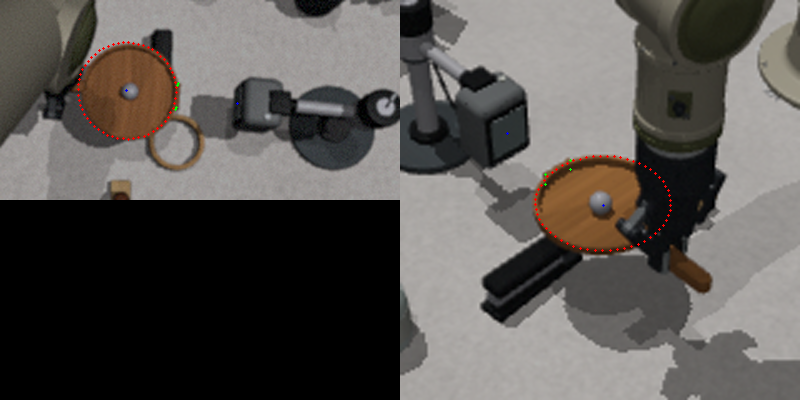

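The dish is in place: the overlay rim, tag and window dots match both views and the ball is near the middle. I'll check tilt and ball offset numerically.

Run:
```python
from wr import *
s=readout.sense();T=[dict(viewer.capture("top")),dict(viewer.capture("scene"))];T0=[load("top0"),load("scene0")]
p=s["ee_pos"];a=s["orientation"][2]
def ball(d,c,r=9):
    x,y=map(int,c);sub=d["color"][y-r:y+r,x-r:x+r];sat=cv2.cvtColor(sub,cv2.COLOR_RGB2HSV)[...,1]
    yy,xx=np.nonzero(sat<90);return np.array([xx.mean()+x-r,yy.mean()+y-r]),len(xx)
def frame(p,a,g,pitch,dz=.025):
    u=np.array([np.cos(a),np.sin(a),0]);n=np.array([-u[1],u[0],0]);e=np.array([0,0,1.]);x=-u*np.cos(pitch)-e*np.sin(pitch);z=e*np.cos(pitch)-u*np.sin(pitch)
    return p+g*x-dz*z,x,np.cross(z,x),z   # pitch>0: tag end sags
def G(d):
    g=cv2.GaussianBlur(d["color"][...,0].astype(np.float32)-d["color"][...,2],(0,0),1);return np.hypot(cv2.Sobel(g,5,1,0),cv2.Sobel(g,5,0,1))
def sc(d,g,o,x,y,z):
    th=np.linspace(0,2*np.pi,120);th=th[np.cos(th)>-.3]
    q=np.array([proj(d,o+.072*(np.cos(t)*x+np.sin(t)*y)+.027*z) for t in th],np.float32);return cv2.remap(g,q[:,0],q[:,1],1).mean()
def run(T,p,a,lab):
    Gs=[G(d) for d in T]
    for sel in((0,),(1,),(0,1)):
        S=[(sum(sc(T[i],Gs[i],*frame(p,a,g,np.radians(b))) for i in sel),b,round(g,4)) for b in np.arange(-5,5.1,.5) for g in np.arange(.090,.107,.002)]
        S.sort(reverse=True);print(lab,sel,[(round(float(v),1),float(b),float(g)) for v,b,g in S[:4]])
    o,x,y,z=frame(p,a,.0979,0)
    for d in T:
        q=proj(d,o+.0215*z);b,n=ball(d,q);P=atz(d,b,(o+.0215*z)[2]);print(lab,"ball px",b,n,"pred",q,"offset along x,y mm",1000*(P-o)@x,1000*(P-o)@y)
run(T0,np.array([.493,.1798,.025]),np.pi-.0139,"table");run(T,p,a,"now");print(s["t"],p)
```

```text
table (0,) [(105.1, -3.0, 0.098), (104.8, -2.5, 0.098), (104.7, -3.5, 0.098), (104.4, -1.0, 0.1)]
table (1,) [(144.9, 2.0, 0.1), (143.9, 1.5, 0.1), (143.3, 2.5, 0.1), (142.3, 3.0, 0.098)]
table (0, 1) [(243.4, 1.0, 0.102), (242.2, 1.5, 0.1), (242.0, 0.5, 0.102), (241.4, 1.0, 0.1)]
table ball px [206.94117647 190.97058824] 68 pred [207.42882775 191.91733964] offset along x,y mm 2.6466008688559026 1.4887340789854195
table ball px [276.89855072 240.08695652] 69 pred [277.20655461 239.34967862] offset along x,y mm 2.372593051792772 0.9184073485101639
now (0,) [(125.3, 1.5, 0.104), (125.1, 2.0, 0.104), (124.9, 1.0, 0.104), (124.4, 2.5, 0.104)]
now (1,) [(126.1, 0.5, 0.104), (123.7, 0.0, 0.102), (123.6, 0.0, 0.104), (123.2, 1.0, 0.106)]
now (0, 1) [(250.2, 0.5, 0.104), (248.0, 1.0, 0.104), (246.7, 0.0, 0.102), (246.7, 0.0, 0.104)]
now ball px [267.5        204.39534884] 86 pred [265.708121   203.98078145] offset along x,y mm 4.488755041981939 -0.5424683333048627
now ball px [245.35616438 171.12328767] 73 pred [245.82752998 171.52388569] offset along x,y mm 1.9771859347149447 -0.09171228304028017
25.6 [0.54845445 0.11748375 0.13220654]
```

The dish is level within about 0.5° and the ball is centred. The grip is about 4 mm farther out on the handle than assumed, so I'll back off 4 mm gently and let it settle.

Emit:
drive_tool --rows '[[[0.0002, 0, 0, 0, 1], [0.0005, 0, 0, 0, 1], [0.001, 0, 0, 0, 1], [0.001, 0, 0, 0, 1], [0.0008, 0, 0, 0, 1], [0.0005, 0, 0, 0, 1], [0, 0, 0, 0, 1], [0, 0, 0, 0, 1]]]'

```text
t: 26.7
ee_pos: [0.5489, 0.1214, 0.1322]
orientation: [3.142, 0.0, 1.471]
wrist_force: [-0.5, -0.4, -1.5]
finger_gap: 0.194
finger_force: 58.5
```

Emit:
drive_tool --rows '[[[0, 0, 0, 0, 1], [0, 0, 0, 0, 1], [0, 0, 0, 0, 1], [0, 0, 0, 0, 1], [0, 0, 0, 0, 1], [0, 0, 0, 0, 1], [0, 0, 0, 0, 1], [0, 0, 0, 0, 1]]]'

```text
t: 27.7
ee_pos: [0.5489, 0.1215, 0.1322]
orientation: [3.142, -0.0, 1.471]
wrist_force: [-0.2, -0.4, -1.9]
finger_gap: 0.194
finger_force: 58.5
```

```bash
python3 -c "
from rig import readout,arm
s=readout.sense();print(s['t'],s['ee_pos'],s['orientation'],s['finger_force'],abs(s['joint_velocities']).max());print(arm.finish_job())"
```

```text
27.7 [0.54889551 0.12149021 0.13220801] [ 3.14151661e+00 -1.35876020e-05  1.47102987e+00] 58.49224269390106 0.001101050726027543
the job is handed in; nothing more can be done
None
```

The job is handed in at 27.7 s: the ring is turned to its locked mark, and by camera and pose estimates the dish is held level and still, ball in the middle, its tag facing the middle of the scanner window about 9 cm away; no verdict came back.

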